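# Push the cup tray home beside the warmer

### The job

Slide the tray of upturned cups home into the corner beside the decanter warmer: push it along the counter until its long back edge lies flat against the riser at the back and its end is snug against the side of the warmer. Only push it, with the fingers against the outside of its rim, and do not lift the tray or a cup; the cups stay standing on it, and everything else on the counter is left where it is.

Things in the scene. Friction and masses are not known exactly. Their poses are not given: they have to be found in the camera images.
- tray: the cup tray: a plain aluminium quarter-size sheet pan, 241 mm along its x, 330 mm along its y, 25 mm high over its rolled rim (a 6 mm round bead at 19 to 25 mm height, which is the widest part all round; corners cut off 18 mm). Floor 3 mm thick, flat on the counter. Loose; with its four cups it weighs 0.65 to 1.0 kg and needs roughly 3 to 8 N to slide. Origin at the centre of its underside, z up; at the start its x axis points away from the robot to within about 20 degrees.
- cup1: one of four alike white ceramic cups standing upside down on the tray: 76 mm across the rim (below), 66 mm high, with a small ear handle sticking out 63 mm from its axis along its own +y; loose, 110 g. Origin at the centre of its rim, on the tray floor (3 mm above the counter); z up.
- cup2: one of four alike white ceramic cups standing upside down on the tray: 76 mm across the rim (below), 66 mm high, with a small ear handle sticking out 63 mm from its axis along its own +y; loose, 110 g. Origin at the centre of its rim, on the tray floor (3 mm above the counter); z up.
- cup3: one of four alike white ceramic cups standing upside down on the tray: 76 mm across the rim (below), 66 mm high, with a small ear handle sticking out 63 mm from its axis along its own +y; loose, 110 g. Origin at the centre of its rim, on the tray floor (3 mm above the counter); z up.
- cup4: one of four alike white ceramic cups standing upside down on the tray: 76 mm across the rim (below), 66 mm high, with a small ear handle sticking out 63 mm from its axis along its own +y; loose, 110 g. Origin at the centre of its rim, on the tray floor (3 mm above the counter); z up.
- riser_face (a point): point at the middle of the foot of the flat front face (the face towards the robot) of the long low metal riser along the back of the counter: a straight step 110 mm deep, 1300 mm long, 70 mm high with a black liner on top, fixed, with storage canisters (to 157 mm), filter stacks and a carton standing on it. x points away from the robot, square to the face; y runs along the face.
- warmer: the two-plate decanter warmer: a low metal box 370 mm along x, 190 mm along y, 65 mm high (on 12 mm feet), dark on top, fixed, square to the riser and close in front of it, left or right of the tray. Its flat sides lie 95 mm either side of its origin along its y. Origin at the centre of its underside, axes parallel to those of riser_face. Two glass decanters stand on it.
- foodpan: steel food pan with a flat lid and a wire handle, 325 mm along x, 176 mm along y, 65 mm high (handle to 93 mm), fixed; it stands on the other side of the tray from the warmer. Origin at the centre of its underside, axes parallel to those of riser_face.
- decanter1: glass coffee decanter on the warmer's front plate: 156 mm across the belly, 163 mm high, black collar and handle; the handle reaches 143 mm from its axis along its own -x. Loose. Origin at the centre of its base, 67 mm above the counter.
- decanter2: the same glass decanter on the warmer's rear plate, handle to the rear.
- basket: black brew basket: an open funnel 170 mm across the rim, 116 mm high, with a flat handle that reaches 167 mm from its axis along its own -x. Loose. Origin at the centre of its underside.
- jug: steel milk jug, 88 mm across, 105 mm high, handle to 72 mm from its axis. Loose. Origin at the centre of its underside.
- shaker: glass sugar shaker with a steel top, 72 mm across, 142 mm high. Loose. Origin at the centre of its underside.
- scissors: scissors with black loops lying flat on the counter, 180 mm long, 12 mm high. Loose. Origin at the pivot, blades along +x.
- spoon: steel spoon lying flat along the lid of the food pan, 170 mm long along its x. Loose. Origin near its middle, on the lid (68 mm above the counter).
Not all that is in view belongs to the job. What is shaped like the cup1 but yellow is not meant.

How it is judged:
By the outcome, as a careful person would: the job done as asked, in the order asked, and still so for the second after the job is handed in, with the robot touching nothing.
It also fails if it takes over 58 s, if anything falls off the work surface, if the arm or the gripper's body presses on something with over 40 N, if the wrist force passes 120 N, or if a joint passes its speed limit or range.

### The arm

A 6-joint arm with a two-finger parallel gripper is mounted at the origin on the work surface. World frame = base frame: x ahead of the robot, y to its left, z up, the work surface at z = 0. Lengths are in m, angles in degrees, forces in N, time in s.
With the tool pointing down it reaches from about 0.3 to 0.75 m from the base axis. Payload 8.5 kg.
Tool frame: the origin (TCP) lies at the very end of the fingers, on their centre line; the grasp point (between the pads) lies 19 mm behind it; z points along the fingers, y is the direction in which the jaws open and shut (so a half turn about z gives the same grasp; the last joint's range is limited). The gripper opens to 85 mm and grips with 20 to 120 N. Pads are 22 mm wide; open, the fingers measure 114 mm over their backs; the gripper's body (76 mm by 85 mm) begins 54 mm behind the grasp point. The pads swing forward as they close: fully open they stand 13 mm farther back than shut.
Start: joints at [-75.762, 21.807, 74.336, -0, 83.858, -12.336], TCP at [0.246, -0.492, 0.196] pointing down, gripper open.
Joint ranges: [-178.18, 178.18], [-50.72, 133.34], [12.68, 142.11], [-81.47, 261.47], [9.98, 163.14], [-165.26, 165.26]. Speed limits (degrees/s): [136.94, 136.94, 180, 180, 180, 180].

### API

Orientations are given as a 3x3 rotation matrix whose columns are the frame's x, y, z axes.
In Python, from rig import status, vision, env gives the robot as it stands.
- The arm moves only by the tool send_rows, never from a script. Its argument "targets" is a list of rows, each a list of 7 numbers: the shift along the tool's x, y, z in units of 50 mm (1.0 is 50 mm), then the turn, a rotation vector about the tool's x, y, z in units of 8 degrees (1.0 is 8 degrees), then the finger opening in mm, from 0 to 85.4. A call has 1 to 5 rows; each row is the pose to reach, as a shift and turn from the pose commanded when the call began, along the tool's axes at that moment; what a row does not reach only later rows make up. A row lasts 1/8 s, in which the tool goes at most 62.5 mm and 10.7 degrees, less where a joint would pass 70% of its speed; a pose out of reach is approached as far as the arm can. A call with a gripper value outside its range is refused whole. The fingers move at their own pace and stop on an object; "grip_force" is the grip in N (left out, the last holds). Time passes only in rows, so rows that repeat a pose let the fingers close. It gives the time, the measured TCP pose, the force and the opening at its end, in the units of the state.
- status.observe(): the state, without advancing time (a new reading comes with each control period).
- vision.get_image(name): name is "side" or "top" or "wrist"; returns (picture, depth): 400x640x3 uint8, red, green, blue; 400x640 float32, m along the optical axis (not along the pixel's ray), 0 where there is no reading.
- vision.camera_model(name): a dict with "camera_matrix" (3x3 intrinsics, pixels), "view" (4x4, takes a point from world to camera coordinates); the wrist camera has in their place "T_tool_cam" (4x4, takes a point from camera to tool coordinates, whose origin is the TCP and whose axes are the flange's). Camera axes: x right, y down, z forward; pixel columns grow to the right and rows downward; lengths in m; the calibration is good to about 2 mm. The wrist camera is an equidistant fisheye: a pixel r from the principal point sees the ray r / f radians off the axis. A picture is of the moment at which its call begins: read the wrist's pose just before it. camera_model takes no time and is no camera call.
- env.close_job(): hands the job in, once; it reports no verdict.
Trained networks look in the newest picture that a camera, given by its name, has taken for a name from the list of things; names that differ only in an ending like _2 or _b are one class to them, and where a whole thing is asked for, a point or a joint stands for the part that bears it (a point fixed in the world has none). Each returns a list of dicts, best first, with "p" (0 to 1); they miss things now and then, are a little off and sometimes report something else, mostly with a low value. They report only what shows in the picture. A call takes as long as a camera call. They do not tell look-alikes from the thing itself.
- vision.masks_of(camera, label): "pixels" (400x640 bool, what is visible of it) and "extent" ([left, top, right, bottom] in pixels, round what is visible of it).
The state is a dict: "time_s": time; "q": joint angles; "qvel": joint speeds; "joint_efforts": joint torques, N m; "position": TCP position; "tool_rot": TCP orientation; "ft_force": force on the tool from outside, world axes, zero at the start; "wrist_torque": the same for the moment, N m; "grip_width": finger opening in m.
Only numpy, scipy, OpenCV 4.12 (cv2) and the standard library are available. Lean on these libraries where they do the work, as an engineer would, in place of code of your own. Each camera call takes 0.05 s, during which the arm holds its last target.

## Working session

There is one attempt and no reset: what is moved stays moved. The work goes in short steps, Python scripts to look and compute and a tool call to move; the robot and the scene stay as the last step left them, time stands still between calls to the robot, and variables do not carry over. Pictures are saved under pics/ and viewed, and the job is handed in when it is done.

Besides the shell and the picture viewer there is one more tool, called after "Request:" as name(argument=value, ...), one argument or row to a line, values as JSON. send_rows: Moves the arm, as the interface text tells. Its arguments: {"type":"object","properties":{"targets":{"type":"array","items":{"type":"array","items":{"type":"number"}}},"grip_force":{"type":"number"}},"required":["targets"]}

```bash
ls; mkdir -p pics; python3 - <<'E'
from rig import status, vision, env
import cv2, numpy as np
s=status.observe(); print(s['time_s'],s['position'],s['tool_rot'],s['ft_force'],s['grip_width'])
for n in ['side','top']:
    p,d=vision.get_image(n); cv2.imwrite(f'pics/{n}0.png',p[:,:,::-1]); np.savez(f'{n}0.npz',p=p,d=d)
    m=vision.camera_model(n); print(n,m)
E
```

```text
pics
0.0 [ 0.24594886 -0.49154907  0.19570124] [[ 8.94354415e-01  4.47358969e-01 -3.63681444e-04]
 [ 4.47359001e-01 -8.94353301e-01  1.44810784e-03]
 [ 3.22564332e-04 -1.45781781e-03 -9.99998885e-01]] [0.5257307  0.79970436 0.16021375] 0.0854731224218827
side {'camera_matrix': array([[520.73052609,   0.        , 315.17045199],
       [  0.        , 520.73052609, 200.43404586],
       [  0.        ,   0.        ,   1.        ]]), 'view': array([[-0.90307108, -0.42927742,  0.013547  ,  0.47068554],
       [-0.33022436,  0.67383399, -0.66098383,  0.29248222],
       [ 0.27461701, -0.60138893, -0.75027785,  1.60164668],
       [ 0.        ,  0.        ,  0.        ,  1.        ]])}
top {'camera_matrix': array([[363.93551211,   0.        , 317.60229342],
       [  0.        , 363.93551211, 198.40269261],
       [  0.        ,   0.        ,   1.        ]]), 'view': array([[ 4.91755557e-05, -9.99998282e-01, -1.85308155e-03,
        -6.12183533e-02],
       [-9.79785633e-01,  3.22528049e-04, -2.00050018e-01,
         5.33554151e-01],
       [ 2.00050272e-01,  1.82546025e-03, -9.79783934e-01,
         1.23818141e+00],
       [ 0.00000000e+00,  0.00000000e+00,  0.00000000e+00,
         1.00000000e+00]])}
```

View pics/top0.png

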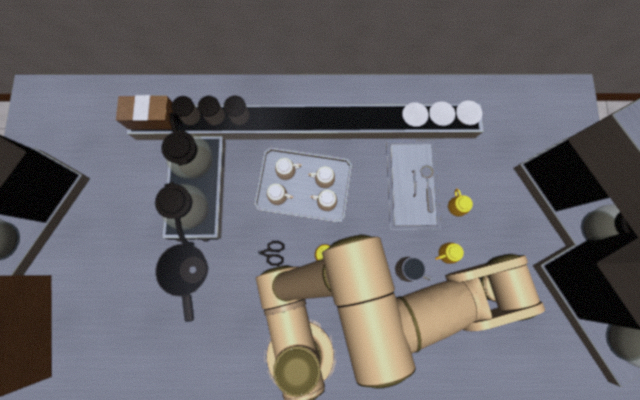

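View pics/side0.png

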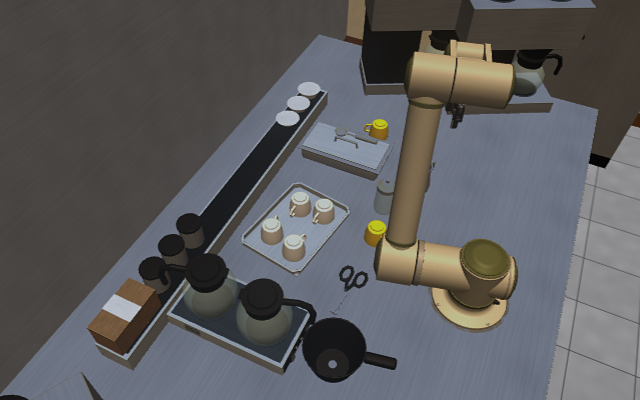

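```bash
cat > h.py <<'E'
import numpy as np, cv2
from rig import status, vision, env
def cam(n):
    m=vision.camera_model(n); return m['camera_matrix'],m['view']
def pts(n,d,mask):
    K,V=cam(n); v,u=np.nonzero(mask&(d>0)); z=d[v,u]
    c=np.stack([(u-K[0,2])/K[0,0]*z,(v-K[1,2])/K[1,1]*z,z],1)
    return (c-V[:3,3])@V[:3,:3], u,v
def proj(n,P):
    K,V=cam(n); c=np.atleast_2d(P)@V[:3,:3].T+V[:3,3]; return c[:,:2]/c[:,2:]*K[0,0]+K[:2,2]
def onplane(n,uv,z):
    K,V=cam(n); uv=np.atleast_2d(uv); r=np.c_[(uv-K[:2,2])/K[0,0],np.ones(len(uv))]@V[:3,:3]
    o=-V[:3,:3].T@V[:3,3]; return o+r*((z-o[2])/r[:,2])[:,None]
E
python3 - <<'E'
from h import *
print(status.observe()['time_s'])
for n in ['top','side']:
    d=np.load(n+'0.npz')['d']
    for l in ['tray','cup1','warmer','riser_face','foodpan','basket','jug','shaker','scissors','decanter1']:
        for r in vision.masks_of(n,l):
            if r['p']<.3: continue
            P,u,v=pts(n,d,r['pixels'])
            print(n,l,round(r['p'],2),r['extent'],r['pixels'].sum(),'med',np.median(P,0).round(3),'lo',np.percentile(P,1,axis=0).round(3),'hi',np.percentile(P,99,axis=0).round(3))
            if l in('tray','warmer','riser_face','foodpan'): np.save(f'm_{n}_{l}.npy',r['pixels'])
print(status.observe()['time_s'])
E
```

```text
0.1
top tray 0.89 [255.7, 148.6, 355.4, 221.8] 4031 med [ 0.598 -0.007  0.004] lo [ 0.467 -0.174 -0.002] hi [0.724 0.158 0.03 ]
top cup1 0.96 [276.4, 156.4, 298.7, 183.0] 377 med [0.641 0.056 0.062] lo [0.615 0.011 0.004] hi [0.68  0.094 0.075]
top cup1 0.86 [306.8, 170.2, 332.5, 192.1] 349 med [ 0.609 -0.081  0.062] lo [ 0.583 -0.117  0.004] hi [ 0.642 -0.034  0.074]
top cup1 0.85 [265.2, 181.0, 293.4, 207.1] 368 med [0.546 0.082 0.063] lo [0.52  0.035 0.002] hi [0.584 0.118 0.074]
top cup1 0.85 [437.5, 239.5, 463.0, 263.0] 415 med [ 0.343 -0.514  0.06 ] lo [ 0.311 -0.555  0.004] hi [ 0.377 -0.478  0.072]
top cup1 0.58 [447.7, 190.8, 466.9, 216.9] 449 med [ 0.511 -0.563  0.056] lo [ 0.478 -0.599  0.001] hi [ 0.569 -0.539  0.071]
top cup1 0.55 [312.6, 188.8, 339.5, 214.5] 391 med [ 0.526 -0.094  0.062] lo [ 0.496 -0.129  0.001] hi [ 0.562 -0.041  0.074]
top cup1 0.44 [313.6, 245.7, 327.2, 258.9] 126 med [ 0.348 -0.066  0.061] lo [ 0.321 -0.094  0.016] hi [ 0.373 -0.049  0.071]
top warmer 0.75 [267.4, 182.3, 292.4, 206.8] 350 med [0.546 0.082 0.064] lo [0.52  0.034 0.015] hi [0.582 0.
[... 2556 characters left out ...]
0.251 -0.371  0.066] lo [ 0.214 -0.455  0.01 ] hi [ 0.263 -0.045  0.414]
side shaker 0.78 [375.2, 174.7, 394.5, 213.6] 595 med [ 0.358 -0.195  0.087] lo [ 0.291 -0.236  0.001] hi [ 0.391 -0.011  0.304]
side scissors 0.97 [334.2, 266.0, 370.1, 313.8] 542 med [0.345 0.115 0.007] lo [ 0.301  0.061 -0.005] hi [0.385 0.237 0.015]
side scissors 0.62 [169.3, 282.2, 311.2, 375.2] 4003 med [0.536 0.453 0.063] lo [0.387 0.296 0.012] hi [0.76  0.48  0.071]
side decanter1 0.7 [158.6, 251.5, 239.8, 318.9] 3140 med [0.649 0.411 0.18 ] lo [0.592 0.33  0.084] hi [0.797 0.458 0.232]
side decanter1 0.66 [238.7, 280.4, 318.0, 347.4] 3319 med [0.469 0.41  0.185] lo [0.36  0.322 0.063] hi [0.56  0.463 0.231]
1.1
```

```bash
cat >> h.py <<'E'
def rect(n,labels=('tray','cup1')):
    m=None
    R=[r for r in vision.masks_of(n,'tray') if r['p']>.3][:1]
    m=R[0]['pixels'].astype(np.uint8); e=R[0]['extent']
    m=cv2.morphologyEx(m,cv2.MORPH_CLOSE,np.ones((5,5),np.uint8))
    c=max(cv2.findContours(m,cv2.RETR_EXTERNAL,cv2.CHAIN_APPROX_NONE)[0],key=cv2.contourArea)[:,0]
    return c
def fitrect(n,c,z=.022):
    from scipy.optimize import least_squares
    P=onplane(n,c,z)[:,:2]
    # restrict to outline: use convex hull points densified
    h=cv2.convexHull(P.astype(np.float32))[:,0]
    q=[]
    for a,b in zip(h,np.roll(h,-1,0)):
        k=max(1,int(np.linalg.norm(b-a)/.004)); q+= [a+(b-a)*i/k for i in range(k)]
    P=np.array(q)
    def sd(p):
        c_,s_=np.cos(p[2]),np.sin(p[2]); d=P-p[:2]
        l=np.c_[d[:,0]*c_+d[:,1]*s_, -d[:,0]*s_+d[:,1]*c_]
        a=np.abs(l); e1=a[:,0]-.1205-p[3]; e2=a[:,1]-.165-p[3]; e3=(a.sum(1)-(.1205+.165-.018)-p[3]*1.4)/1.414
        return np.max([e1,e2,e3],0)
    r=least_squares(sd,[*P.mean(0),0,0],loss='soft_l1',f_scale=.002)
    return r.x*[1,1,57.2958,1], np.sqrt((r.fun**2).mean())
E
python3 - <<'E'
from h import *
for n in ['top','side']:
    vision.get_image
    c=rect(n); 
    print(n,fitrect(n,c))
    d=np.load(n+'0.npz')['d']
    P,u,v=pts(n,d,np.ones_like(d,bool))
    # riser front edge: per y bin, min x where z in .06-.08
    s=(P[:,2]>.05)&(P[:,2]<.08)&(P[:,0]>.74)&(P[:,0]<.92)
    Q=P[s]; yb=[];xb=[]
    for y in np.arange(-.5,.25,.02):
        k=Q[(abs(Q[:,1]-y)<.01)]
        if len(k)>3: yb.append(y);xb.append(k[:,0].min())
    f=np.polyfit(yb,xb,1); print('riser',f,np.std(np.polyval(f,yb)-xb))
    s=(P[:,2]>.045)&(P[:,2]<.072)&(P[:,1]>.2)&(P[:,1]<.45)&(P[:,0]>.4)&(P[:,0]<.74)
    Q=P[s]; yb=[];xb=[]
    for x in np.arange(.41,.74,.02):
        k=Q[(abs(Q[:,0]-x)<.01)]
        if len(k)>3: yb.append(k[:,1].min());xb.append(x)
    f=np.polyfit(xb,yb,1); print('warmer y(x)',f,np.std(np.polyval(f,xb)-yb), np.round(yb,3))
print(status.observe()['time_s'])
p,d=vision.get_image('wrist'); cv2.imwrite('pics/w0.png',p[:,:,::-1])
E
```

```text
top (array([ 5.94709470e-01, -7.93666139e-03, -8.82698898e+00, -8.04101758e-04]), np.float64(0.0011419522521517087))
riser [0.04491508 0.77105456] 0.01092935413961869
warmer y(x) [0.00387094 0.28331023] 0.0002761457693928884 [0.285 0.285 0.285 0.285 0.286 0.285 0.285 0.285 0.285 0.285 0.286 0.286
 0.286 0.286 0.286 0.286 0.286]
side (array([ 5.91447912e-01, -1.96621891e-03, -8.72311828e+00,  2.63188404e-03]), np.float64(0.0014933635310809235))
riser [0.04241396 0.76933106] 0.010133647489722746
warmer y(x) [0.26446217 0.21808131] 0.06344126973314389 [0.294 0.291 0.296 0.442 0.441 0.43  0.406 0.348 0.291 0.29  0.288 0.445
 0.444 0.436 0.426]
1.2
```

View pics/w0.png

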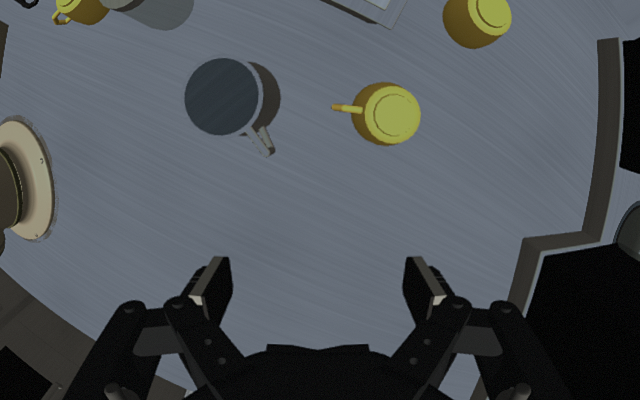

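```bash
python3 - <<'E'
from h import *
print(vision.camera_model('wrist'))
E
```

```text
{'camera_matrix': array([[309.70691629,   0.        , 317.21233653],
       [  0.        , 309.70691629, 202.17347971],
       [  0.        ,   0.        ,   1.        ]]), 'T_tool_cam': array([[-8.08429268e-04, -9.53040552e-01, -3.02841631e-01,
         7.79467926e-02],
       [ 9.99998444e-01, -1.24522011e-03,  1.24922472e-03,
        -1.08018773e-03],
       [-1.56766630e-03, -3.02840150e-01,  9.53040076e-01,
        -1.77307990e-01],
       [ 0.00000000e+00,  0.00000000e+00,  0.00000000e+00,
         1.00000000e+00]])}
```

Request:
send_rows(
  targets=[
    [0.8,-0.75,0,0,0,0.8,60],
    [1.6,-1.5,0,0,0,1.7,60],
    [2.4,-2.25,0,0,0,2.6,60],
    [3.2,-3.0,0,0,0,3.32,60],
    [4.0,-3.75,0,0,0,3.32,60],
  ],
)

```text
time_s: 1.88
position: [0.3414, -0.2331, 0.1965]
tool_rot: [[1.0, -0.001, 0.0], [-0.001, -1.0, -0.0], [0.0, 0.0, -1.0]]
ft_force: [0.9, 0.3, 0.2]
grip_width: 0.0599
```

Request:
send_rows(
  targets=[
    [0.4,-1.1,0,0,0,0,60],
    [0.8,-2.2,0,0,0,0,60],
    [1.2,-3.3,0,0,0,0,60],
    [1.6,-4.4,0,0,0,0,60],
    [1.6,-4.56,0,0,0,0,60],
  ],
)

```text
time_s: 2.5
position: [0.4214, -0.0039, 0.1964]
tool_rot: [[1.0, 0.005, 0.0], [0.005, -1.0, 0.0], [0.0, -0.0, -1.0]]
ft_force: [0.2, -0.0, 0.1]
grip_width: 0.0598
```

```bash
python3 - <<'E'
from h import *
s=status.observe();print(s['time_s'],s['position'],s['ft_force'])
p,d=vision.get_image('wrist'); cv2.imwrite('pics/w1.png',p[:,:,::-1])
p,d=vision.get_image('side'); cv2.imwrite('pics/s1.png',p[:,:,::-1])
E
```

```text
2.5 [ 0.42138381 -0.00387656  0.19637988] [ 0.17118471 -0.03361083  0.11571251]
```

View pics/w1.png

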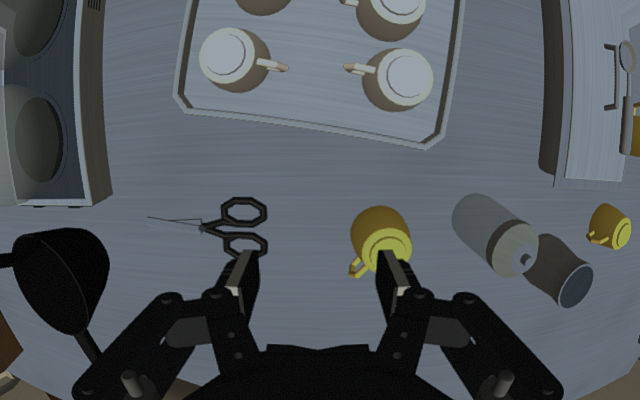

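Request:
send_rows(
  targets=[
    [0.24,0,0.9,0,0,0,60],
    [0.24,0,1.9,0,0,0,60],
    [0.24,0,2.9,0,0,0,60],
    [0.24,0,3.5,0,0,0,60],
    [0.24,0,3.84,0,0,0,60],
  ],
)

```text
time_s: 3.22
position: [0.4323, -0.0083, 0.003]
tool_rot: [[1.0, -0.002, -0.002], [-0.002, -1.0, 0.0], [-0.002, -0.0, -1.0]]
ft_force: [-0.2, -0.2, 1.1]
grip_width: 0.0598
```

```bash
python3 - <<'E'
from h import *
s=status.observe();print(s['time_s'],s['position'],s['ft_force'])
p,d=vision.get_image('wrist'); cv2.imwrite('pics/w2.png',p[:,:,::-1])
p,d=vision.get_image('side'); cv2.imwrite('pics/s2.png',cv2.resize(p[130:330,200:450,::-1],None,fx=3,fy=3))
E
```

```text
3.225 [ 0.43227372 -0.00834137  0.00297218] [-0.23057774 -0.16917134  1.06789092]
```

View pics/w2.png

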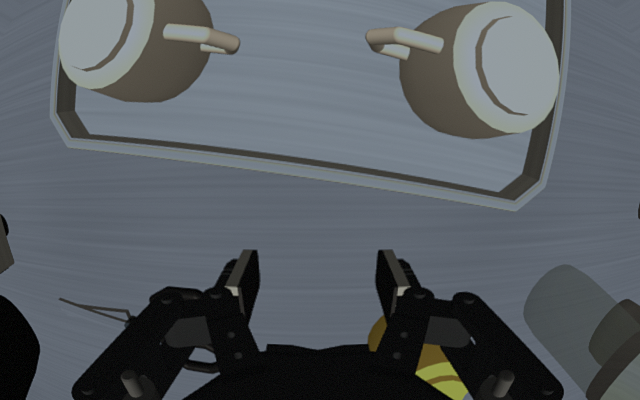

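View pics/s2.png

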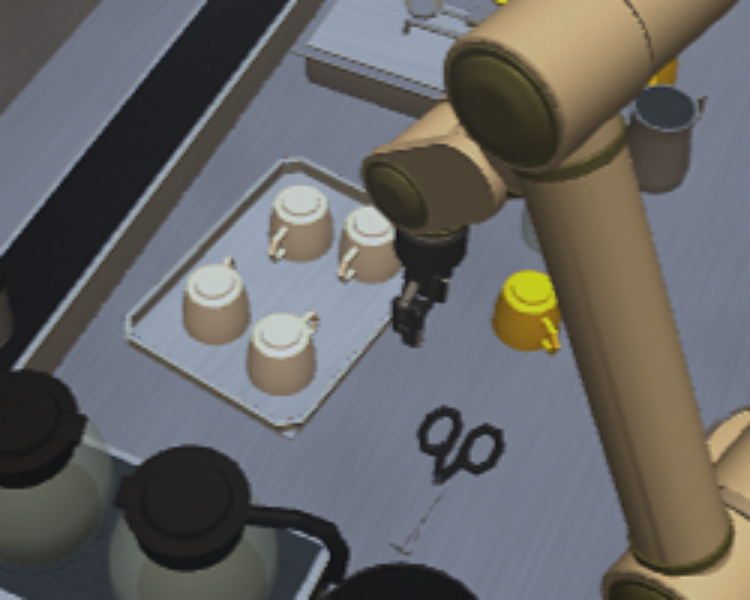

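Request:
send_rows(
  targets=[
    [0.15,0,0,0,0,0,60],
    [0.3,0,0,0,0,0,60],
    [0.4,0,0,0,0,0,60],
    [0.5,0,0,0,0,0,60],
    [0.6,0,0,0,0,0,60],
  ],
)

```text
time_s: 3.95
position: [0.4633, -0.0066, 0.0044]
tool_rot: [[1.0, 0.0, 0.0], [0.0, -1.0, -0.0], [0.0, 0.0, -1.0]]
ft_force: [-0.2, 0.1, -0.3]
grip_width: 0.0597
```

Request:
send_rows(
  targets=[
    [0.1,0,0,0,0,0,60],
    [0.2,0,0,0,0,0,60],
    [0.3,0,0,0,0,0,60],
    [0.4,0,0,0,0,0,60],
    [0.5,0,0,0,0,0,60],
  ],
)

```text
time_s: 4.58
position: [0.4883, -0.0067, 0.0043]
tool_rot: [[1.0, 0.0, -0.0], [0.0, -1.0, 0.0], [-0.0, -0.0, -1.0]]
ft_force: [-0.2, 0.7, -0.4]
grip_width: 0.0599
```

```bash
python3 - <<'E'
from h import *
s=status.observe();print(s['time_s'],s['position'],s['ft_force'])
for n in ['top','side']:
    p,d=vision.get_image(n); cv2.imwrite(f'pics/{n}3.png',cv2.resize(p[70:270,200:450,::-1] if n=='top' else p[130:330,200:450,::-1],None,fx=3,fy=3)); print(fitrect(n,rect(n)))
p,d=vision.get_image('wrist'); cv2.imwrite('pics/w3.png',p[:,:,::-1])
E
```

```text
4.575 [ 0.48828437 -0.00667508  0.00429874] [-0.1699525   0.67175154 -0.41316285]
(array([ 5.95884455e-01, -7.93054142e-03, -8.53427216e+00, -3.11867697e-04]), np.float64(0.00122620611802888))
(array([ 5.92391641e-01, -2.41304099e-03, -9.05087464e+00,  2.65219436e-03]), np.float64(0.0015261181358147634))
```

View pics/w3.png

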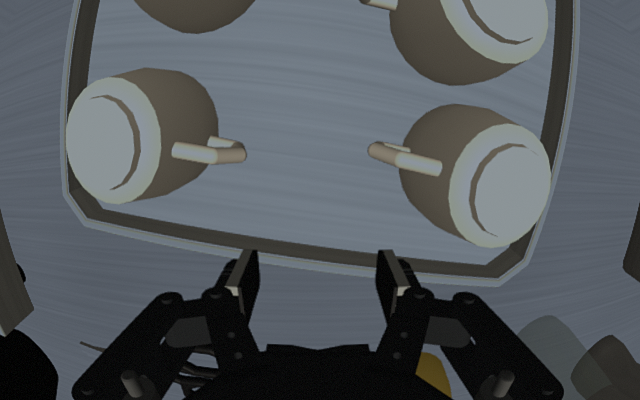

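View pics/top3.png

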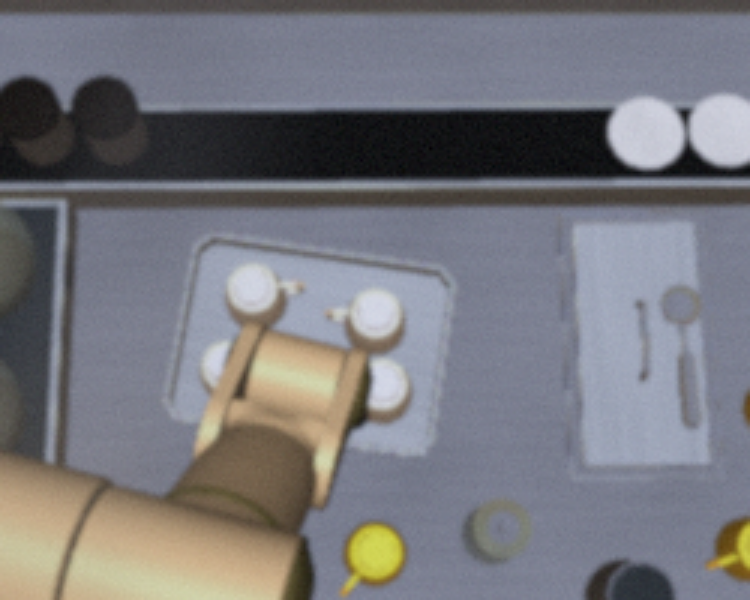

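```bash
cat >> h.py <<'E'
def wpts(d,uv,s):
    m=vision.camera_model('wrist');K=m['camera_matrix'];T=m['T_tool_cam']
    uv=np.atleast_2d(uv);o=uv-K[:2,2];r=np.linalg.norm(o,axis=1);th=r/K[0,0]
    dr=np.c_[o/np.maximum(r,1e-9)[:,None]*np.tan(th)[:,None],np.ones(len(uv))]
    z=np.array([d[int(v),int(u)] for u,v in uv]); c=dr*z[:,None]
    t=c@T[:3,:3].T+T[:3,3]; return t, t@np.array(s['tool_rot']).T+s['position']
E
python3 - <<'E'
from h import *
s=status.observe();p,d=vision.get_image('wrist')
print([round(float(x),3) for x in s['position']])
for uv in [(383,253),(385,258),(390,275),(378,280),(250,253),(245,275),(360,263),(365,245),(410,268),(440,272),(300,252),(320,251),(470,278),(300,300),(350,300)]:
    t,w=wpts(d,uv,s); print(uv,t.round(3),w.round(3))
E
```

```text
[0.488, -0.007, 0.004]
(383, 253) [[ 0.012  0.03  -0.049]] [[ 0.499 -0.037  0.053]]
(385, 258) [[ 0.01   0.03  -0.052]] [[ 0.498 -0.037  0.056]]
(390, 275) [[ 0.01   0.03  -0.067]] [[ 0.498 -0.036  0.071]]
(378, 280) [[-0.004  0.029 -0.049]] [[ 0.484 -0.035  0.053]]
(250, 253) [[ 0.011 -0.033 -0.047]] [[0.498 0.027 0.051]]
(245, 275) [[ 0.011 -0.031 -0.068]] [[0.499 0.024 0.072]]
(360, 263) [[-0.012  0.024 -0.016]] [[ 0.476 -0.031  0.02 ]]
(365, 245) [[-0.008  0.03   0.001]] [[ 0.48  -0.036  0.003]]
(410, 268) [[ 0.007  0.042 -0.056]] [[ 0.495 -0.049  0.06 ]]
(440, 272) [[-0.019  0.076 -0.018]] [[ 0.468 -0.083  0.022]]
(300, 252) [[-0.006 -0.011 -0.012]] [[0.482 0.005 0.017]]
(320, 251) [[-0.008  0.001 -0.007]] [[ 0.48  -0.007  0.012]]
(470, 278) [[-0.024  0.098 -0.02 ]] [[ 0.464 -0.105  0.025]]
(300, 300) [[-0.054 -0.013  0.005]] [[ 0.434  0.007 -0.001]]
(350, 300) [[-0.053  0.022  0.004]] [[ 0.435 -0.029  0.   ]]
```

```bash
python3 - <<'E'
from h import *
s=status.observe();p,d=vision.get_image('wrist')
uv=np.array([(u,v) for v in range(225,330) for u in range(200,440)])
t,w=wpts(d,uv,s)
for a,b in [(215,262),(372,415)]:
  for v in range(246,300,4):
    k=(uv[:,1]==v)&(uv[:,0]>=a)&(uv[:,0]<=b)
    print(v,[f"{x:.3f}" for x in w[k][::4,2]])
cv2.imwrite('pics/w4.png',cv2.resize(p[220:320,190:450,::-1],None,fx=3,fy=3,interpolation=cv2.INTER_NEAREST))
E
```

```text
246 ['0.022', '0.023', '0.022', '0.022', '0.021', '0.021', '0.018', '0.020', '0.017', '0.018', '0.016', '0.016']
250 ['0.023', '0.024', '0.024', '0.023', '0.023', '0.022', '0.023', '0.049', '0.049', '0.048', '0.047', '0.020']
254 ['0.023', '0.024', '0.025', '0.024', '0.024', '0.024', '0.024', '0.053', '0.053', '0.054', '0.049', '0.024']
258 ['-0.001', '-0.000', '-0.002', '-0.001', '-0.000', '-0.001', '0.058', '0.057', '0.056', '0.057', '0.051', '0.025']
262 ['-0.000', '-0.001', '-0.000', '0.000', '0.054', '0.055', '0.061', '0.061', '0.061', '0.059', '0.054', '0.001']
266 ['0.000', '-0.001', '0.000', '0.059', '0.059', '0.066', '0.066', '0.065', '0.064', '0.059', '0.053', '-0.001']
270 ['0.001', '-0.001', '0.063', '0.062', '0.061', '0.068', '0.068', '0.069', '0.068', '0.061', '0.054', '-0.001']
274 ['-0.001', '-0.000', '0.066', '0.065', '0.072', '0.072', '0.072', '0.071', '0.069', '0.062', '0.054', '0.182']
278 ['-0.001', '0.069', '0.069', '0.069', '0.075', '0.076', '0.075', '0.075', '0.070', '0.064', '0.055', '0.048']
282 ['-0.001', '0.073', '0.073', '0.079', '0.078', '0.078', '0.079'
[... 1261 characters left out ...]
'0.063', '0.070', '0.070', '0.072', '0.072', '0.066', '0.065', '0.065']
278 ['0.001', '0.048', '0.058', '0.064', '0.072', '0.075', '0.075', '0.075', '0.076', '0.070', '0.070']
282 ['0.000', '0.048', '0.056', '0.065', '0.072', '0.078', '0.078', '0.078', '0.079', '0.072', '0.072']
286 ['0.000', '0.048', '0.059', '0.066', '0.073', '0.077', '0.082', '0.081', '0.081', '0.082', '0.083']
290 ['-0.000', '0.000', '0.058', '0.065', '0.073', '0.080', '0.081', '0.082', '0.082', '0.086', '0.087']
294 ['-0.000', '-0.000', '0.060', '0.069', '0.074', '0.081', '0.081', '0.081', '0.089', '0.089', '0.088']
298 ['-0.000', '-0.000', '0.060', '0.070', '0.075', '0.082', '0.082', '0.084', '0.091', '0.092', '0.091']
```

View pics/w4.png

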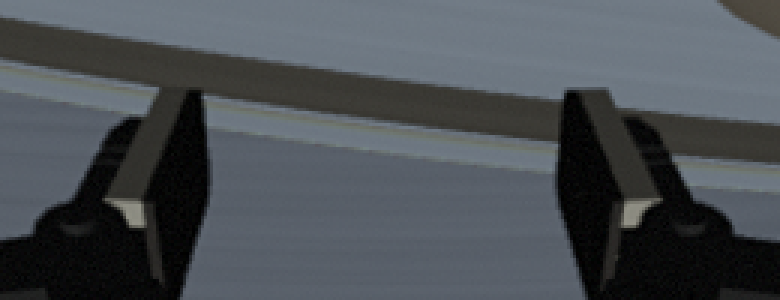

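View pics/side3.png

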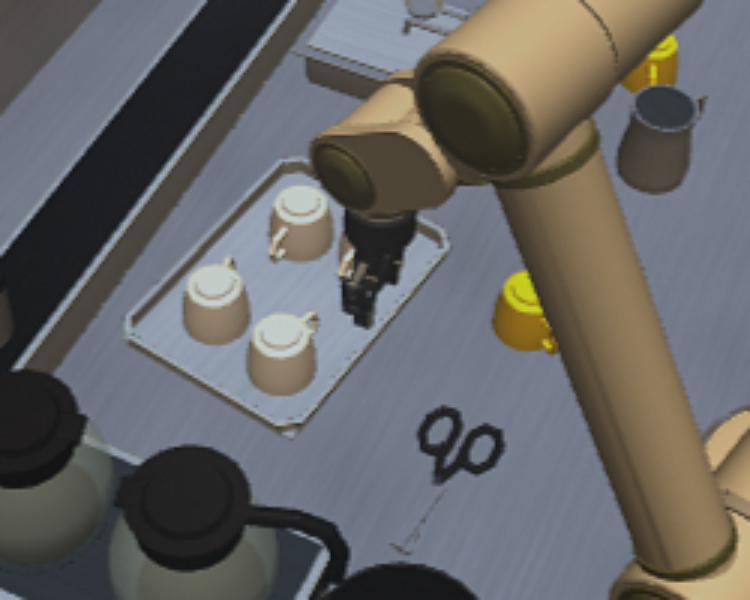

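```bash
python3 - <<'E'
from h import *
p,d=vision.get_image('side')
m=np.zeros_like(d,bool); m[215:245,310:340]=True
P,u,v=pts('side',d,m)
dark=p[v,u].max(1)<70
k=dark&(P[:,2]<.12)&(P[:,2]>.015)
for i in np.argsort(P[k][:,2])[:40:2]: print(u[k][i],v[k][i],P[k][i].round(3))
print(proj('side',[[.488,.027,.004],[.488,.027,.047]]))
E
```

```text
326 222 [ 0.509 -0.06   0.016]
329 224 [ 0.491 -0.042  0.035]
330 224 [ 0.484 -0.035  0.046]
329 223 [ 0.488 -0.036  0.049]
329 222 [ 0.489 -0.037  0.053]
320 237 [0.488 0.035 0.056]
332 223 [ 0.477 -0.035  0.056]
329 221 [ 0.49  -0.038  0.057]
319 237 [0.491 0.037 0.058]
321 238 [0.483 0.04  0.06 ]
332 222 [ 0.478 -0.035  0.061]
330 220 [ 0.486 -0.038  0.063]
321 237 [0.483 0.04  0.065]
320 236 [0.487 0.038 0.066]
323 236 [0.478 0.034 0.067]
332 220 [ 0.479 -0.038  0.067]
331 220 [ 0.482 -0.036  0.069]
323 235 [0.479 0.033 0.071]
330 219 [ 0.485 -0.035  0.073]
332 219 [ 0.478 -0.034  0.078]
[[320.76800913 244.99543215]
 [321.05534806 237.06107267]]
```

Request:
send_rows(
  targets=[
    [-0.5,0,0,0,0,0,60],
    [-0.98,0,0,0,0,0,60],
    [-0.98,0,0.3,0,0,0,60],
    [-0.98,0,0.6,0,0,0,60],
    [-0.98,0,0.6,0,0,0,60],
  ],
)

```text
time_s: 5.6
position: [0.4384, -0.0066, -0.0262]
tool_rot: [[1.0, 0.0, -0.002], [0.0, -1.0, 0.0], [-0.002, -0.001, -1.0]]
ft_force: [-0.2, -0.4, -0.2]
grip_width: 0.0596
```

```bash
python3 - <<'E'
from h import *
s=status.observe();p,d=vision.get_image('wrist')
print(s['position'],s['ft_force'])
for uv in [(382,253),(384,255),(250,253),(253,255)]:
    print(wpts(d,uv,s)[1].round(3))
E
```

```text
[ 0.43843761 -0.00658238 -0.02616589] [-0.19897144 -0.42869549 -0.24171225]
[[ 0.449 -0.037  0.02 ]]
[[ 0.449 -0.037  0.023]]
[[0.449 0.026 0.021]]
[[0.449 0.025 0.023]]
```

Request:
send_rows(
  targets=[
    [0,0,0.2,0,0,0,60],
    [0.1,0,0.2,0,0,0,60],
    [0.2,0,0.2,0,0,0,60],
    [0.3,0,0.2,0,0,0,60],
    [0.4,0,0.2,0,0,0,60],
  ],
)

```text
time_s: 6.28
position: [0.4582, -0.0065, -0.0357]
tool_rot: [[1.0, 0.0, -0.003], [0.0, -1.0, 0.0], [-0.003, -0.0, -1.0]]
ft_force: [-8.1, -2.5, 3.8]
grip_width: 0.0599
```

Request:
send_rows(
  targets=[
    [0.1,0,0,0,0,0,60],
    [0.2,0,0,0,0,0,60],
    [0.3,0,0,0,0,0,60],
    [0.4,0,0,0,0,0,60],
    [0.5,0,0,0,0,0,60],
  ],
)

```text
time_s: 6.9
position: [0.4825, -0.0064, -0.0358]
tool_rot: [[1.0, 0.0, -0.004], [0.0, -1.0, 0.001], [-0.004, -0.001, -1.0]]
ft_force: [-6.6, -1.3, 3.8]
grip_width: 0.0601
```

```bash
python3 - <<'E'
from h import *
s=status.observe();print(s['time_s'],s['position'],s['ft_force'])
for n in ['top','side']:
    p,d=vision.get_image(n); print(fitrect(n,rect(n)))
p,d=vision.get_image('wrist'); cv2.imwrite('pics/w5.png',p[:,:,::-1])
E
```

```text
6.9 [ 0.48248124 -0.00641845 -0.03578542] [-6.55224044 -1.29911972  3.84915083]
(array([ 6.20751360e-01, -3.86526712e-03, -7.56411534e+00, -1.11342192e-03]), np.float64(0.0016813171034178935))
(array([ 6.23260714e-01,  6.66879376e-03, -6.30381969e+00, -3.27000241e-03]), np.float64(0.018813165138789844))
```

View pics/w5.png

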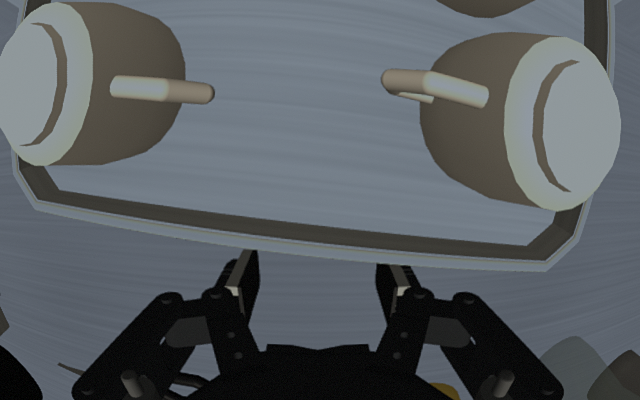

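Request:
send_rows(
  targets=[
    [0.1,0,-0.03,0,0,0,60],
    [0.2,0,-0.03,0,0,0,60],
    [0.3,0,-0.03,0,0,0,60],
    [0.4,0,-0.03,0,0,0,60],
    [0.5,0,-0.03,0,0,0,60],
  ],
)

```text
time_s: 7.78
position: [0.508, -0.0068, -0.0345]
tool_rot: [[1.0, 0.0, -0.003], [0.0, -1.0, -0.0], [-0.003, 0.0, -1.0]]
ft_force: [-14.9, -7.0, 2.3]
grip_width: 0.0598
```

```bash
python3 - <<'E'
from h import *
s=status.observe();print(s['time_s'],s['position'],s['ft_force'])
for n in ['top','side']:
    p,d=vision.get_image(n); print(fitrect(n,rect(n)))
    cv2.imwrite(f'pics/{n}6.png',cv2.resize(p[70:270,200:450,::-1] if n=='top' else p[130:330,200:450,::-1],None,fx=3,fy=3))
p,d=vision.get_image('wrist'); cv2.imwrite('pics/w6.png',p[:,:,::-1])
E
```

```text
7.775 [ 0.50799029 -0.00679401 -0.03448425] [-14.92430546  -6.95303964   2.33470386]
(array([ 6.43440729e-01, -6.99943752e-04, -4.71179988e+00,  1.94545572e-04]), np.float64(0.0008703439160953335))
(array([ 6.46012957e-01,  1.34097339e-02, -2.69411736e+00, -1.42551427e-03]), np.float64(0.018834906356960845))
```

View pics/w6.png

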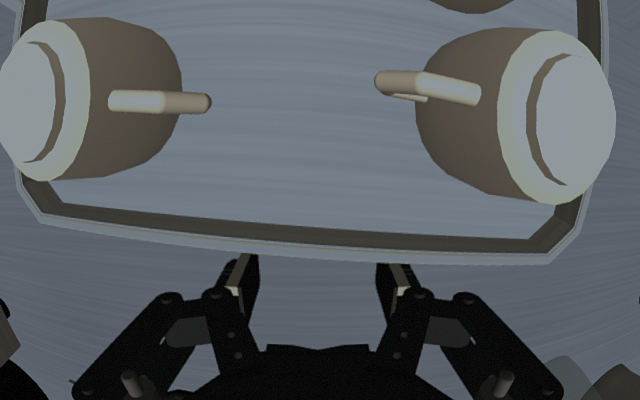

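View pics/side6.png

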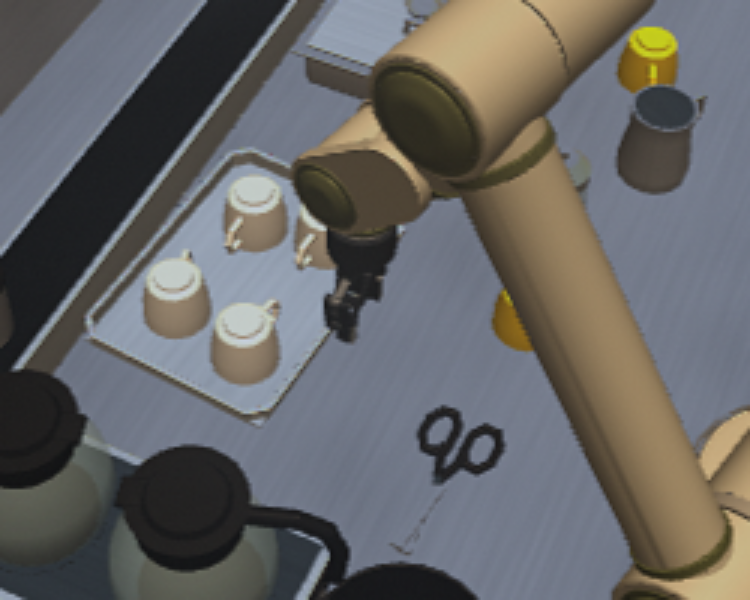

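Request:
send_rows(
  targets=[
    [-0.24,0,0,0,0,0,60],
    [-0.24,0.6,0,0,0,0,60],
    [-0.24,1.0,0,0,0,0,60],
    [-0.1,1.0,0,0,0,0,60],
    [0.0,1.0,0,0,0,0,60],
  ],
)

```text
time_s: 8.65
position: [0.508, -0.0564, -0.0341]
tool_rot: [[1.0, 0.0, -0.003], [0.0, -1.0, -0.0], [-0.003, 0.0, -1.0]]
ft_force: [-10.7, -5.5, 2.6]
grip_width: 0.0601
```

Request:
send_rows(
  targets=[
    [0.06,0,0,0,0,0,60],
    [0.12,0,0,0,0,0,60],
    [0.18,0,0,0,0,0,60],
  ],
)

```text
time_s: 9.02
position: [0.5166, -0.0563, -0.0343]
tool_rot: [[1.0, 0.001, -0.003], [0.001, -1.0, -0.0], [-0.003, 0.0, -1.0]]
ft_force: [-8.0, -7.3, 3.6]
grip_width: 0.0598
```

```bash
cat > look.py <<'E'
import sys
from h import *
t=sys.argv[1]
s=status.observe();print(s['time_s'],s['position'].round(4),s['ft_force'].round(1))
for n in ['top','side']:
    p,d=vision.get_image(n); print(n,fitrect(n,rect(n)))
    cv2.imwrite(f'pics/{n}{t}.png',cv2.resize(p[70:270,200:450,::-1] if n=='top' else p[130:330,180:430,::-1],None,fx=3,fy=3,interpolation=cv2.INTER_CUBIC))
p,d=vision.get_image('wrist'); cv2.imwrite(f'pics/w{t}.png',p[:,:,::-1])
E
python3 look.py 7
```

```text
9.025 [ 0.5166 -0.0563 -0.0343] [-8.  -7.3  3.6]
top (array([ 6.52391702e-01,  4.73660836e-03, -1.15857164e+00, -7.72982008e-04]), np.float64(0.001350384228570959))
side (array([ 0.61227449,  0.07094194, 25.52238141, -0.08832012]), np.float64(0.009046854524928582))
```

View pics/w7.png

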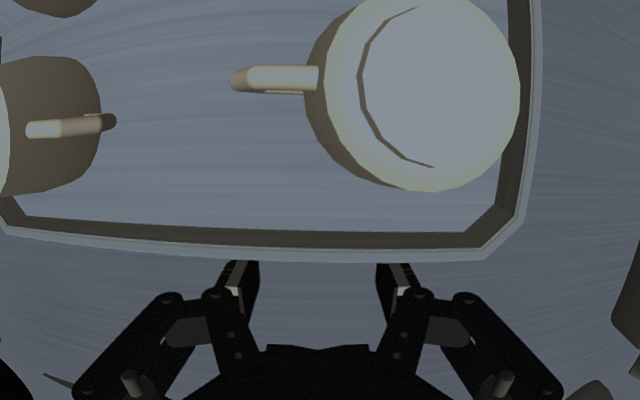

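View pics/top7.png

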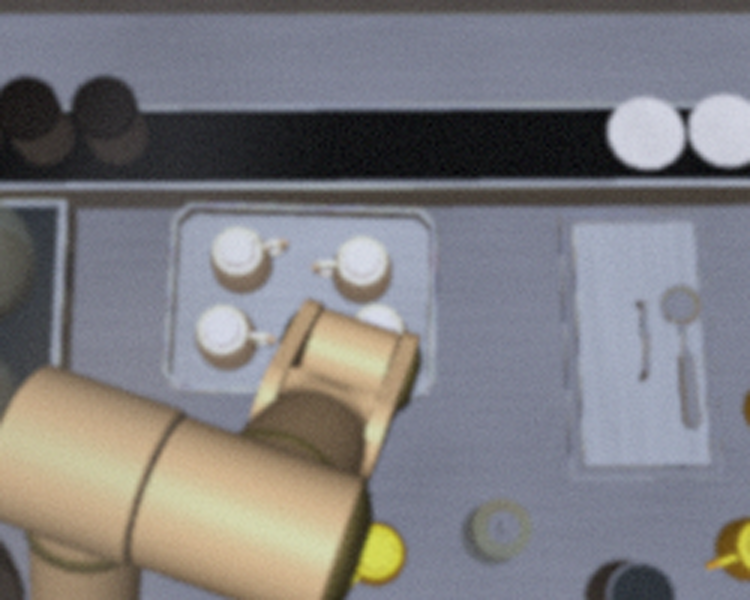

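Request:
send_rows(
  targets=[
    [0.06,0,0,0,0,0,60],
    [0.1,0,0,0,0,0,60],
  ],
)

```text
time_s: 9.52
position: [0.5218, -0.0562, -0.0343]
tool_rot: [[1.0, 0.001, -0.003], [0.001, -1.0, -0.0], [-0.003, 0.0, -1.0]]
ft_force: [-9.1, -6.0, 1.8]
grip_width: 0.0599
```

Request:
send_rows(
  targets=[
    [0.04,0,0,0,0,0,60],
    [0.06,0,0,0,0,0,60],
  ],
)

```text
time_s: 9.78
position: [0.5231, -0.0562, -0.0344]
tool_rot: [[1.0, 0.002, -0.007], [0.002, -1.0, -0.0], [-0.007, 0.0, -1.0]]
ft_force: [-17.2, -8.3, 7.3]
grip_width: 0.0598
```

```bash
python3 look.py 8
```

```text
9.775 [ 0.5231 -0.0562 -0.0344] [-17.2  -8.3   7.3]
top (array([  0.61143169,   0.12128317, -17.19311751,  -0.08935867]), np.float64(0.009994690878302528))
side (array([0.65314134, 0.01557248, 0.46566679, 0.00066633]), np.float64(0.014387609614597745))
```

View pics/top8.png

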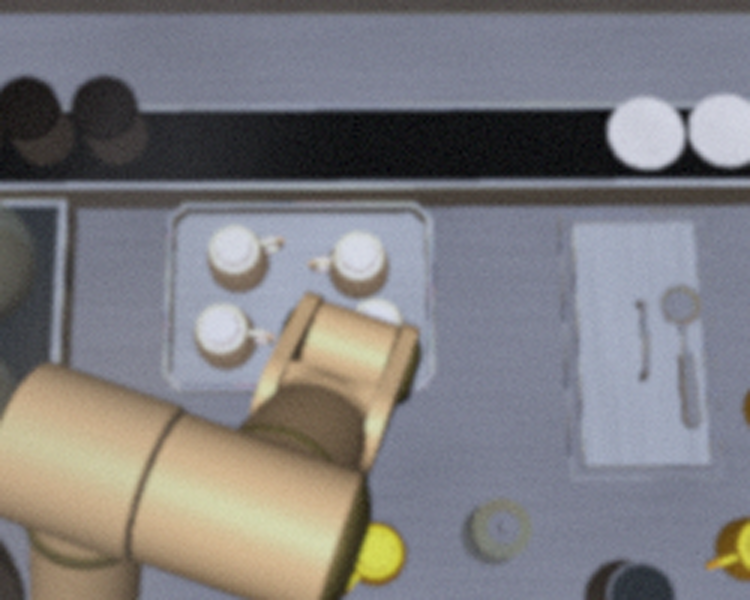

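```bash
python3 - <<'E'
from h import *
print(np.round(status.observe()['q'],1))
E
```

```text
[-19.   36.   94.6  -0.2  49.7  71. ]
```

Request:
send_rows(
  targets=[
    [-0.3,0,0,0,0,0,60],
    [-1.0,0,-0.3,0,0,0,60],
    [-1.0,0.5,-1.3,0,0,-0.8,60],
    [-0.6,1.6,-2.2,0,0,-2.0,60],
    [0.0,2.6,-2.4,0,0,-3.2,60],
  ],
)

```text
time_s: 10.65
position: [0.5244, -0.1815, 0.0873]
tool_rot: [[0.899, 0.439, 0.005], [0.439, -0.899, -0.002], [0.003, 0.004, -1.0]]
ft_force: [0.4, 1.0, -0.7]
grip_width: 0.0598
```

Request:
send_rows(
  targets=[
    [0.5,0.35,0,0,0,-1.28,60],
    [1.0,0.7,0,0,0,-2.56,60],
    [1.5,1.1,0,0,0,-3.84,60],
    [2.0,1.4,0,0,0,-5.12,60],
    [2.3,1.65,0,0,0,-6.4,60],
  ],
)

```text
time_s: 11.28
position: [0.664, -0.2043, 0.084]
tool_rot: [[0.221, 0.975, 0.001], [0.975, -0.221, -0.0], [0.0, 0.001, -1.0]]
ft_force: [-0.9, -0.5, -0.2]
grip_width: 0.06
```

Request:
send_rows(
  targets=[
    [0,0,0,0,0,-1.2,60],
    [0,0,0.4,0,0,-1.6,60],
    [0,0,0.8,0,0,-1.6,60],
    [0,0,0.8,0,0,-1.6,60],
  ],
)

```text
time_s: 11.78
position: [0.6619, -0.2043, 0.0428]
tool_rot: [[0.006, 1.0, -0.002], [1.0, -0.006, 0.001], [0.001, -0.002, -1.0]]
ft_force: [-0.2, 0.1, 0.3]
grip_width: 0.06
```

```bash
python3 look.py 9
```

```text
11.775 [ 0.6619 -0.2043  0.0428] [-0.2  0.1  0.3]
top (array([ 0.68390716,  0.03024836, -0.19708428, -0.02958139]), np.float64(0.015334491235615292))
side (array([ 0.65224228,  0.01289343, -0.04382942,  0.00448794]), np.float64(0.0017777186810435353))
```

View pics/w9.png

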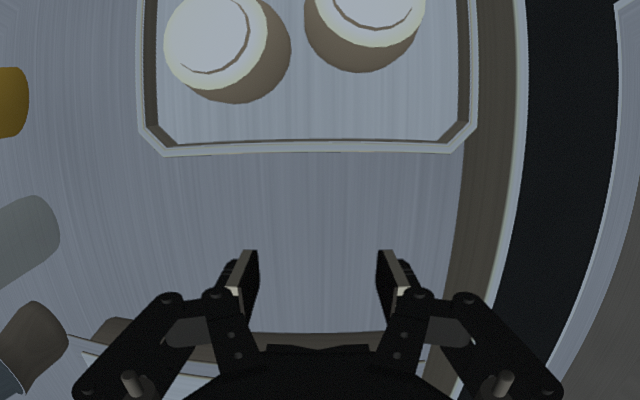

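View pics/side9.png

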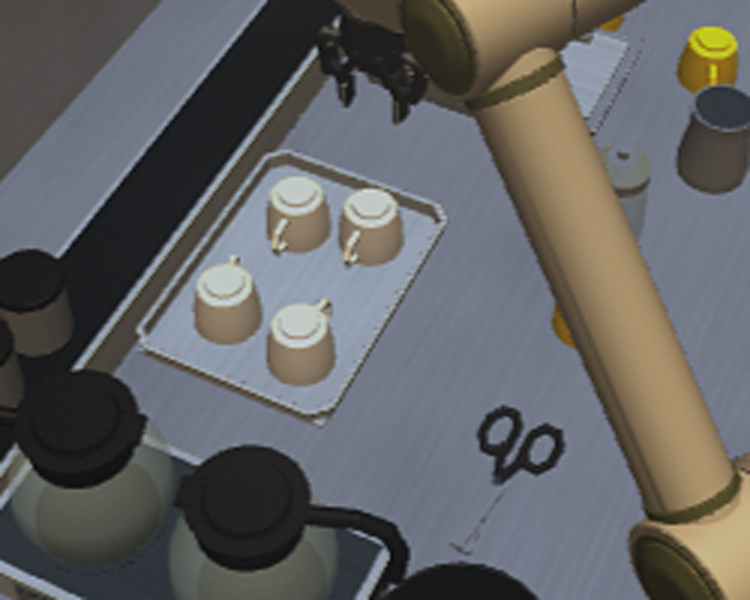

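View pics/top9.png

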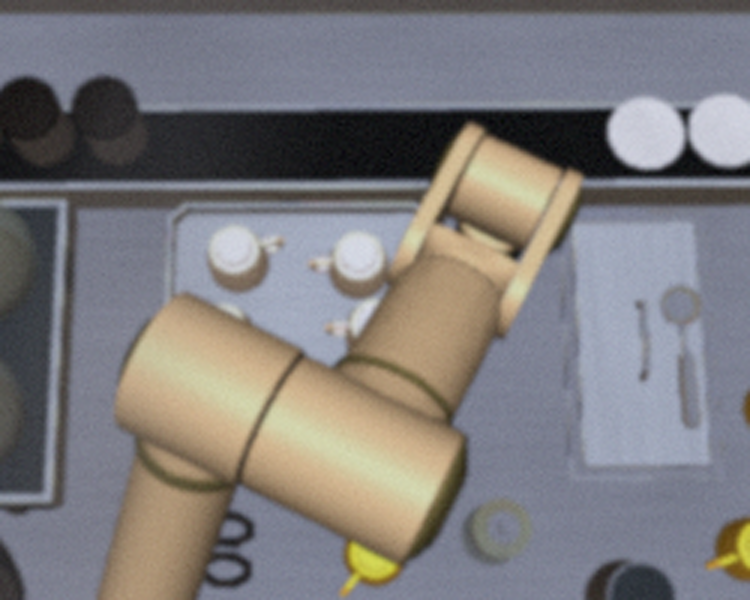

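Request:
send_rows(
  targets=[
    [0,0,0.7,0,0,0,60],
    [0,0,1.3,0,0,0,60],
    [0,0,1.54,0,0,0,60],
    [0.2,0,1.54,0,0,0,60],
    [0.35,0,1.54,0,0,0,60],
  ],
)

```text
time_s: 12.65
position: [0.6631, -0.1876, -0.0313]
tool_rot: [[0.006, 1.0, 0.002], [1.0, -0.006, -0.001], [-0.001, 0.002, -1.0]]
ft_force: [0.0, 0.3, -0.8]
grip_width: 0.0604
```

Request:
send_rows(
  targets=[
    [0.1,0,0,0,0,0,60],
    [0.2,0,0,0,0,0,60],
    [0.3,0,0,0,0,0,60],
    [0.42,0,0,0,0,0,60],
    [0.54,0,0,0,0,0,60],
  ],
)

```text
time_s: 13.28
position: [0.6625, -0.1619, -0.0327]
tool_rot: [[0.007, 1.0, 0.0], [1.0, -0.007, -0.002], [-0.002, 0.0, -1.0]]
ft_force: [-0.4, -5.1, 0.6]
grip_width: 0.0598
```

```bash
python3 look.py 10
```

```text
13.275 [ 0.6625 -0.1619 -0.0327] [-0.4 -5.1  0.6]
top (array([ 0.69819708,  0.04899751, -2.10820474, -0.04559731]), np.float64(0.012969550919896235))
side (array([0.65256201, 0.0206359 , 0.52572413, 0.00136089]), np.float64(0.0018750118126624098))
```

View pics/w10.png

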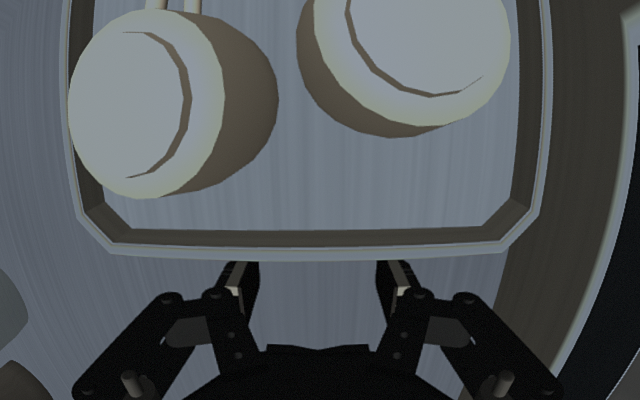

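Request:
send_rows(
  targets=[
    [0.13,0,0,0,0,0,60],
    [0.26,0,0,0,0,0,60],
    [0.39,0,0,0,0,0,60],
    [0.52,0,0,0,0,0,60],
    [0.65,0,0,0,0,0,60],
  ],
)

```text
time_s: 14.15
position: [0.6627, -0.1294, -0.0327]
tool_rot: [[0.007, 1.0, 0.0], [1.0, -0.007, -0.001], [-0.001, 0.0, -1.0]]
ft_force: [-0.2, -5.1, 1.1]
grip_width: 0.0598
```

Request:
send_rows(
  targets=[
    [0.13,0,0,0,0,0,60],
    [0.26,0,0,0,0,0,60],
    [0.39,0,0,0,0,0,60],
    [0.52,0,0,0,0,0,60],
    [0.65,0,0,0,0,0,60],
  ],
)

```text
time_s: 14.78
position: [0.6629, -0.0969, -0.0328]
tool_rot: [[0.007, 1.0, -0.0], [1.0, -0.007, -0.001], [-0.001, -0.0, -1.0]]
ft_force: [-1.4, -5.6, 0.0]
grip_width: 0.0604
```

```bash
python3 look.py 11
```

```text
14.775 [ 0.6629 -0.0969 -0.0328] [-1.4 -5.6  0. ]
top (array([ 0.69472081,  0.12083755, -1.80884512, -0.04299154]), np.float64(0.009846077458677013))
side (array([6.53572145e-01, 8.22376754e-02, 8.99141504e-01, 3.98411104e-04]), np.float64(0.005086320091447333))
```

View pics/side11.png

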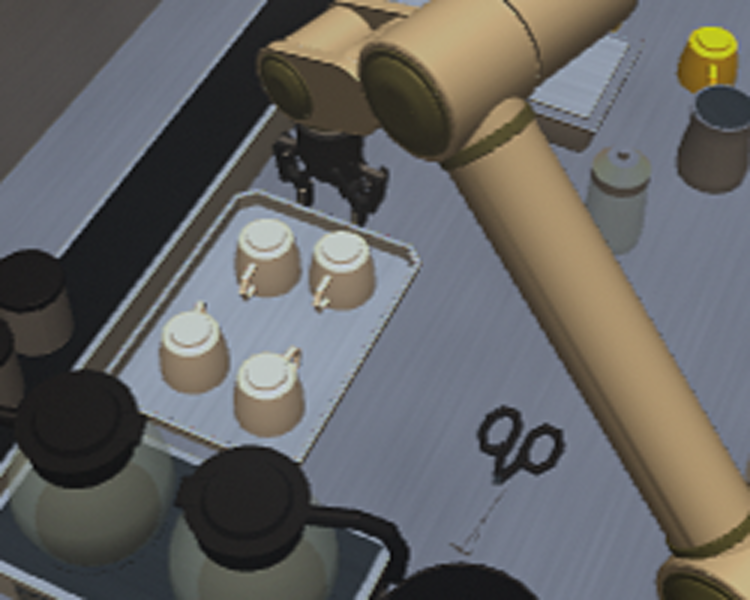

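View pics/top11.png

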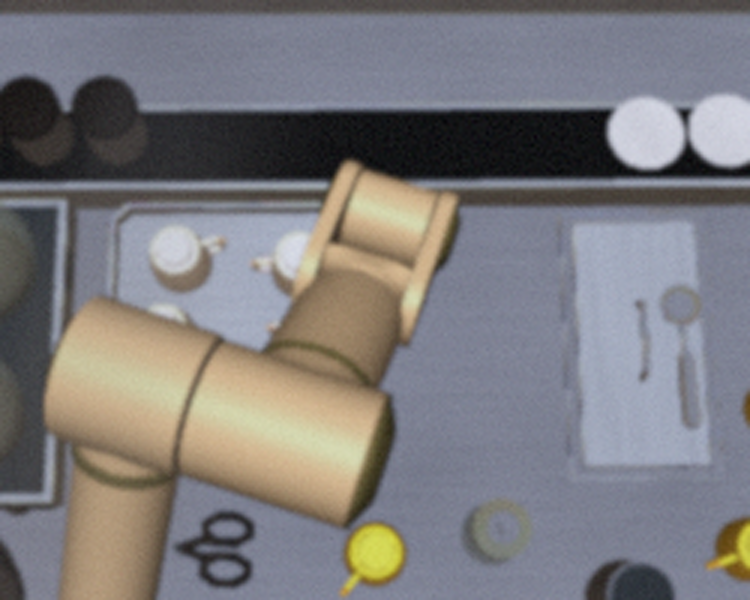

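View pics/w11.png

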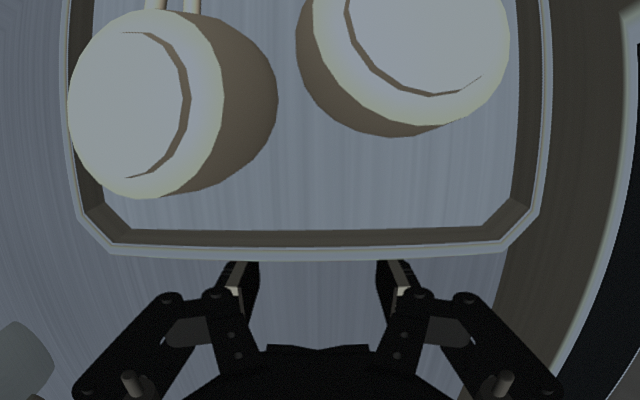

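Request:
send_rows(
  targets=[
    [0.13,0,0,0,0,0,60],
    [0.26,0,0,0,0,0,60],
    [0.39,0,0,0,0,0,60],
    [0.52,0,0,0,0,0,60],
    [0.65,0,0,0,0,0,60],
  ],
)

```text
time_s: 15.65
position: [0.6628, -0.0646, -0.0328]
tool_rot: [[0.007, 1.0, -0.001], [1.0, -0.007, -0.001], [-0.001, -0.001, -1.0]]
ft_force: [-1.8, -6.9, 0.8]
grip_width: 0.0597
```

Request:
send_rows(
  targets=[
    [0.06,0,0,0,0,0,60],
    [0.12,0,0,0,0,0,60],
  ],
)

```text
time_s: 15.9
position: [0.6628, -0.0587, -0.0329]
tool_rot: [[0.007, 1.0, -0.001], [1.0, -0.007, -0.002], [-0.002, -0.001, -1.0]]
ft_force: [-2.2, -7.5, 0.5]
grip_width: 0.0599
```

Request:
send_rows(
  targets=[
    [0.04,0,0,0,0,0,60],
    [0.08,0,0,0,0,0,60],
  ],
)

```text
time_s: 16.15
position: [0.6627, -0.0548, -0.0328]
tool_rot: [[0.007, 1.0, -0.001], [1.0, -0.007, -0.002], [-0.002, -0.001, -1.0]]
ft_force: [-3.2, -7.2, 1.7]
grip_width: 0.06
```

Request:
send_rows(
  targets=[
    [0.04,0,0,0,0,0,60],
    [0.08,0,0,0,0,0,60],
  ],
)

```text
time_s: 16.4
position: [0.6628, -0.0528, -0.0328]
tool_rot: [[0.006, 1.0, -0.001], [1.0, -0.006, -0.005], [-0.005, -0.001, -1.0]]
ft_force: [-3.7, -20.9, 0.1]
grip_width: 0.0598
```

```bash
python3 look.py 12
```

```text
16.4 [ 0.6628 -0.0528 -0.0328] [ -3.7 -20.9   0.1]
top (array([ 0.69472758,  0.16465251,  0.002093  , -0.04041722]), np.float64(0.011665549484403888))
side (array([ 0.65254712,  0.11838735,  0.98556543, -0.00283005]), np.float64(0.013236935683313503))
```

View pics/top12.png

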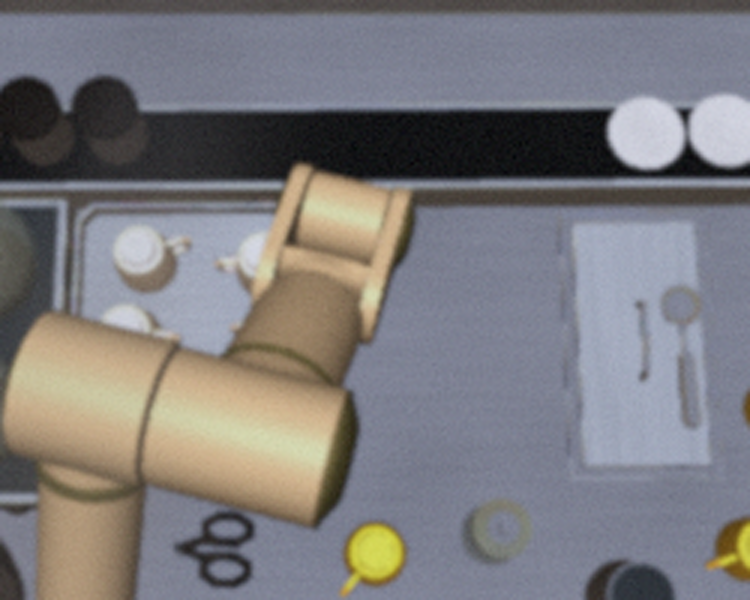

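View pics/side12.png

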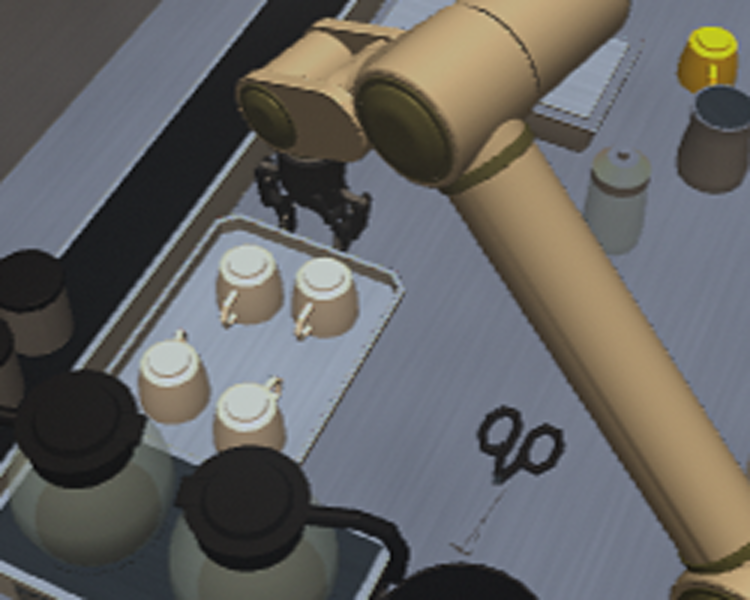

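Request:
send_rows(
  targets=[
    [-0.3,0,0,0,0,0,60],
    [-0.8,0,-0.2,0,0,0,60],
    [-0.8,0,-1.2,0,0,0,60],
    [-0.8,0,-2.2,0,0,0,60],
    [-0.8,0,-2.8,0,0,0,60],
  ],
)

```text
time_s: 17.27
position: [0.6637, -0.091, 0.1109]
tool_rot: [[0.008, 1.0, 0.004], [1.0, -0.008, -0.001], [-0.001, 0.004, -1.0]]
ft_force: [0.3, -0.6, -0.1]
grip_width: 0.0598
```

```bash
python3 look.py 13
```

```text
17.275 [ 0.6637 -0.091   0.1109] [ 0.3 -0.6 -0.1]
top (array([ 0.66961995,  0.14537181,  1.42508355, -0.02043727]), np.float64(0.022426548829296202))
side (array([ 0.65130559,  0.11792733,  0.67451518, -0.00336141]), np.float64(0.012820928946811088))
```

View pics/w13.png

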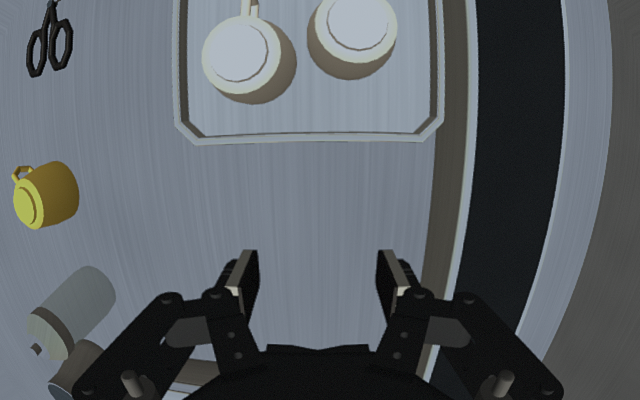

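View pics/side13.png

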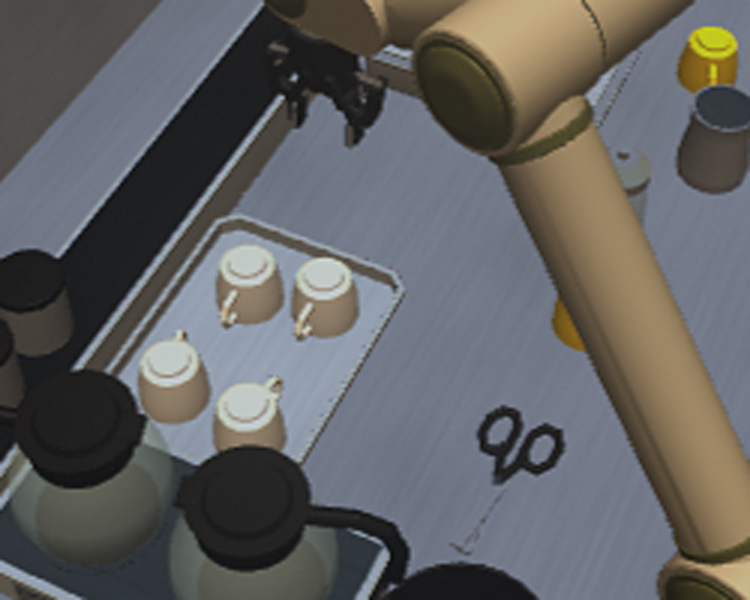

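Request:
send_rows(
  targets=[
    [0.3,-0.7,0,0,0,1.25,60],
    [0.7,-1.4,0,0,0,2.5,60],
    [1.2,-2.1,0,0,0,3.75,60],
    [1.8,-2.8,0,0,0,5.0,60],
    [2.5,-3.5,0,0,0,6.25,60],
  ],
)

```text
time_s: 18.15
position: [0.487, 0.0371, 0.106]
tool_rot: [[0.775, 0.632, -0.002], [0.632, -0.775, 0.001], [-0.001, -0.002, -1.0]]
ft_force: [-0.4, 1.1, -0.7]
grip_width: 0.0604
```

Request:
send_rows(
  targets=[
    [0.25,-0.3,0,0,0,1.25,60],
    [0.5,-0.6,0,0,0,2.5,60],
    [0.8,-1.0,0,0,0,3.75,60],
    [1.07,-1.32,0,0,0,4.9,60],
    [1.07,-1.32,0,0,0,4.9,60],
  ],
)

```text
time_s: 18.77
position: [0.4872, 0.1222, 0.1061]
tool_rot: [[1.0, 0.01, -0.002], [0.01, -1.0, 0.0], [-0.002, -0.0, -1.0]]
ft_force: [-0.6, -0.2, 0.6]
grip_width: 0.0602
```

```bash
python3 look.py 14
```

```text
18.775 [0.4872 0.1222 0.1061] [-0.6 -0.2  0.6]
top (array([ 0.65950493,  0.11918923,  0.14766216, -0.00550825]), np.float64(0.01815204011371276))
side (array([ 0.65695619,  0.10776615,  8.99831368, -0.01213613]), np.float64(0.012855820664862657))
```

View pics/w14.png

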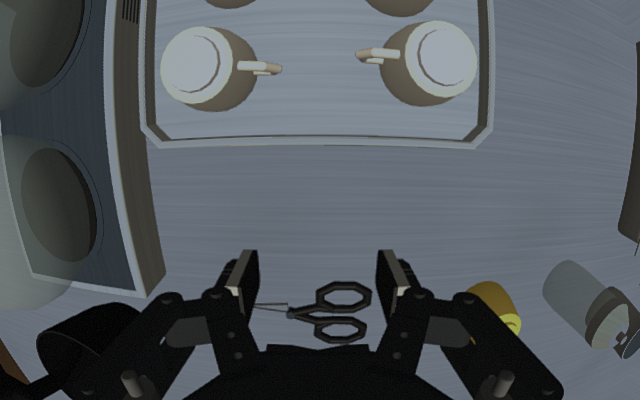

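View pics/top14.png

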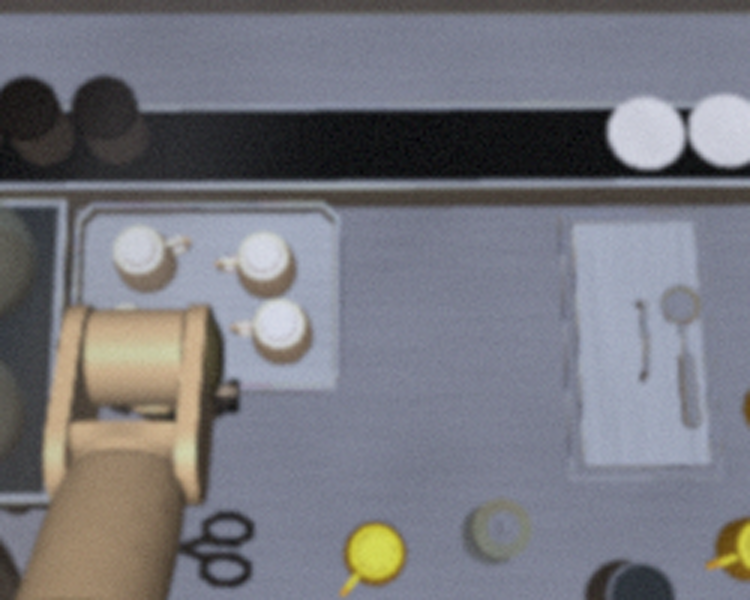

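Request:
send_rows(
  targets=[
    [0,0,0.8,0,0,0,60],
    [0,0,1.7,0,0,0,60],
    [0,0,2.5,0,0,0,60],
    [0,0,2.8,0,0,0,60],
    [0.3,0,2.8,0,0,0,60],
  ],
)

```text
time_s: 19.65
position: [0.5017, 0.121, -0.0342]
tool_rot: [[1.0, 0.008, -0.004], [0.008, -1.0, -0.0], [-0.004, 0.0, -1.0]]
ft_force: [-0.7, -0.1, 0.3]
grip_width: 0.0599
```

Request:
send_rows(
  targets=[
    [0.2,0,0,0,0,0,60],
    [0.3,0,0,0,0,0,60],
    [0.38,0,0,0,0,0,60],
    [0.42,0,0,0,0,0,60],
  ],
)

```text
time_s: 20.15
position: [0.5226, 0.1217, -0.0329]
tool_rot: [[1.0, 0.007, -0.003], [0.007, -1.0, -0.0], [-0.003, 0.0, -1.0]]
ft_force: [-8.1, -2.0, 7.0]
grip_width: 0.0601
```

Request:
send_rows(
  targets=[
    [0.03,0,0,0,0,0,60],
    [0.05,0,0,0,0,0,60],
  ],
)

```text
time_s: 20.4
position: [0.5225, 0.1217, -0.0329]
tool_rot: [[1.0, 0.008, -0.008], [0.008, -1.0, -0.001], [-0.008, 0.0, -1.0]]
ft_force: [-15.9, -2.9, 12.1]
grip_width: 0.0596
```

Request:
send_rows(
  targets=[
    [-0.3,0,0,0,0,0,60],
    [-0.8,0,-0.3,0,0,0,60],
    [-0.8,0,-1.5,0,0,0,60],
    [-0.3,0,-2.5,0,0,0,60],
    [0.5,0,-3.3,0,0,0,60],
  ],
)

```text
time_s: 21.02
position: [0.5517, 0.1221, 0.1351]
tool_rot: [[1.0, 0.008, 0.002], [0.008, -1.0, 0.0], [0.002, -0.0, -1.0]]
ft_force: [0.9, -0.8, -0.5]
grip_width: 0.0601
```

Request:
send_rows(
  targets=[
    [0.8,-0.2,-0.5,0,0,0,60],
    [1.4,-0.2,-0.6,0,0,0,60],
    [1.4,-0.2,-0.6,0,0,0,60],
  ],
)

```text
time_s: 21.4
position: [0.6224, 0.1323, 0.1618]
tool_rot: [[1.0, 0.007, 0.001], [0.007, -1.0, 0.0], [0.001, 0.0, -1.0]]
ft_force: [0.1, -0.4, 0.5]
grip_width: 0.0602
```

```bash
python3 look.py 15; python3 - <<'E'
from h import *
p,d=vision.get_image('wrist'); s=status.observe(); np.savez('w15.npz',p=p,d=d,pos=s['position'],R=s['tool_rot'])
E
```

```text
21.4 [0.6224 0.1323 0.1618] [ 0.1 -0.4  0.5]
top (array([ 0.65243028,  0.11949087,  0.64936529, -0.00484831]), np.float64(0.03637422978596291))
side (array([ 0.64768137,  0.11274357, -0.98402299, -0.00658852]), np.float64(0.01288323947920742))
```

View pics/w15.png

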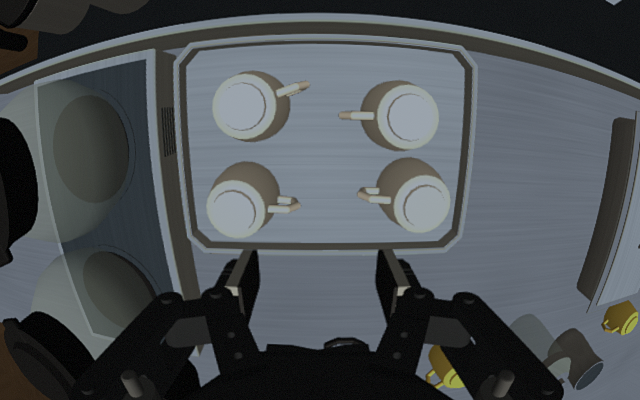

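```bash
python3 - <<'E'
from h import *
a=np.load('w15.npz'); d=a['d']; s={'position':a['pos'],'tool_rot':a['R']}
v,u=np.nonzero((d>0)&(np.arange(400)[:,None]<250)); uv=np.c_[u,v]; t,w=wpts(d,uv,s)
def f(x): return round(float(x)*1000,1)
rim=(w[:,2]>.018)&(w[:,2]<.028); face=(w[:,2]>.032)&(w[:,2]<.062)
for y in np.arange(-.02,.27,.03):
    k=(abs(w[:,1]-y)<.012)
    r=w[k&rim&(w[:,0]>.74)&(w[:,0]<.79),0]; g=w[k&face&(w[:,0]>.75)&(w[:,0]<.80),0]
    print('y',f(y),'rim max/95',len(r),f(np.percentile(r,95)) if len(r) else 0,'face med',len(g),f(np.median(g)) if len(g) else 0)
for x in np.arange(.56,.76,.03):
    k=(abs(w[:,0]-x)<.012)
    r=w[k&rim&(w[:,1]>.25)&(w[:,1]<.31),1]; g=w[k&face&(w[:,1]>.27)&(w[:,1]<.31),1]
    print('x',f(x),'rim 95',len(r),f(np.percentile(r,95)) if len(r) else 0,'side med',len(g),f(np.median(g)) if len(g) else 0)
p=a['p']; cv2.imwrite('pics/w15c.png',np.vstack([cv2.resize(p[20:100,150:490,::-1],(782,184),interpolation=cv2.INTER_CUBIC),cv2.resize(p[30:260,145:225,::-1].transpose(1,0,2),(782,272),interpolation=cv2.INTER_CUBIC)]))
E
```

```text
y -20.0 rim max/95 216 775.4 face med 148 775.3
y 10.0 rim max/95 163 775.3 face med 167 775.3
y 40.0 rim max/95 184 775.3 face med 177 775.1
y 70.0 rim max/95 192 775.3 face med 186 775.0
y 100.0 rim max/95 201 775.0 face med 198 774.9
y 130.0 rim max/95 207 775.2 face med 195 774.8
y 160.0 rim max/95 212 774.7 face med 198 774.6
y 190.0 rim max/95 202 774.7 face med 192 774.5
y 220.0 rim max/95 190 774.6 face med 177 774.3
y 250.0 rim max/95 185 774.5 face med 167 774.2
x 560.0 rim 95 185 288.4 side med 220 288.4
x 590.0 rim 95 185 289.2 side med 269 288.0
x 620.0 rim 95 193 288.5 side med 290 288.2
x 650.0 rim 95 198 289.0 side med 296 288.6
x 680.0 rim 95 199 288.9 side med 322 288.6
x 710.0 rim 95 203 289.3 side med 325 288.9
x 740.0 rim 95 211 289.3 side med 317 289.1
```

View pics/w15c.png

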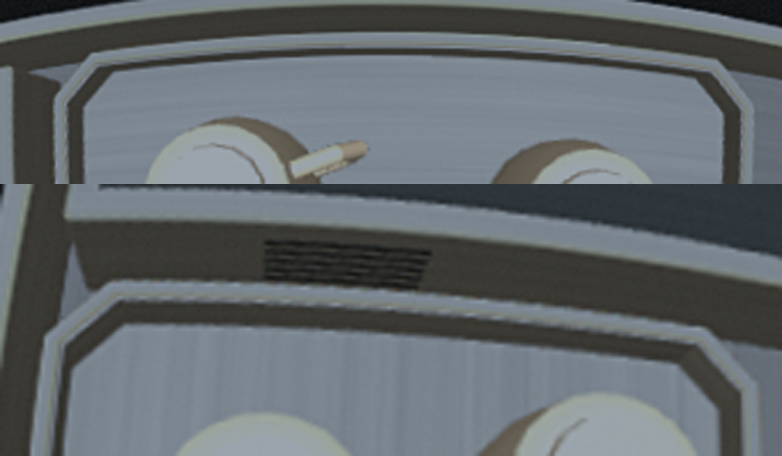

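```bash
python3 - <<'E'
from h import *
a=np.load('w15.npz'); d=a['d']; s={'position':a['pos'],'tool_rot':a['R']}
v,u=np.nonzero((d>0)&(np.arange(400)[:,None]<262)); uv=np.c_[u,v]; t,w=wpts(d,uv,s)
for ax,lo,hi,cs in [(0,.764,.778,[0,.06,.12,.18,.24]),(1,.278,.292,[.57,.62,.67,.72])]:
    for c in cs:
        k=abs(w[:,1-ax]-c)<.012
        out=[]
        for b in np.arange(lo,hi,.001):
            q=w[k&(abs(w[:,ax]-b)<.0005)&(w[:,2]<.07),2]
            out.append(f"{b*1000:.0f}:{len(q)}/{np.percentile(q,15)*1000:.0f}" if len(q) else '-')
        print(ax,c,out)
# all four bead edges via top of bead points
top=(w[:,2]>.0225)&(w[:,2]<.028)
for nm,m,ax in [('right',(abs(w[:,1]+.042)<.015)&(abs(w[:,0]-.65)<.08),1),('front',(abs(w[:,0]-.535)<.015)&(abs(w[:,1]-.12)<.12),0)]:
    q=w[m&top]; 
    e=q[:,ax]; f=np.polyfit(q[:,1-ax],e,1); print(nm,len(q),'mean',e.mean().round(4),'min',np.percentile(e,2).round(4),'max',np.percentile(e,98).round(4),'slope deg',np.degrees(np.arctan(f[0])).round(2))
E
```

```text
0 0 ['764:12/3', '765:19/2', '766:15/3', '767:20/3', '768:63/4', '769:43/7', '770:27/22', '771:18/24', '772:20/24', '773:14/25', '774:16/24', '775:178/29', '776:100/33', '777:22/68', '778:13/69']
0 0.06 ['764:18/2', '765:15/2', '766:18/2', '767:23/2', '768:88/4', '769:36/11', '770:25/23', '771:23/24', '772:22/24', '773:18/24', '774:36/24', '775:251/31', '776:55/45', '777:23/68', '778:13/69']
0 0.12 ['764:20/2', '765:17/2', '766:12/2', '767:39/2', '768:90/3', '769:33/13', '770:27/23', '771:22/24', '772:20/24', '773:24/24', '774:101/25', '775:238/31', '776:40/67', '777:20/68', '778:19/69']
0 0.18 ['764:16/3', '765:21/2', '766:20/2', '767:52/3', '768:75/5', '769:27/23', '770:27/23', '771:24/24', '772:19/24', '773:20/24', '774:148/28', '775:193/30', '776:16/68', '777:25/69', '778:17/69']
0 0.24 ['764:17/2', '765:16/2', '766:19/2', '767:69/3', '768:44/5', '769:26/22', '770:21/23', '771:22/23', '772:21/24', '773:16/24', '774:195/31', '775:105/30', '776:16/68', '777:17/68', '778:18/69']
1 0.57 ['278:11/2', '279:13/2', '280:20/2', '281:126/4', '282:29/14', '283:20/23', '284:16/24', '285:11/24', '286:15/24', '287:25/25', '288:233/28', '289:99/46', '290:20/63', '291:25/64']
1 0.62 ['278:13/2', '279:18/1', '280:17/2', '281:123/5', '282:54/5', '283:23/22', '284:20/24', '285:12/23', '286:16/24', '287:20/24', '288:271/28', '289:124/38', '290:25/63', '291:23/64']
1 0.67 ['278:15/2', '279:12/2', '280:22/2', '281:65/3', '282:121/6', '283:25/18', '284:24/23', '285:17/24', '286:15/24', '287:18/24', '288:164/29', '289:247/29', '290:46/51', '291:16/63']
1 0.72 ['278:14/2', '279:14/1', '280:17/2', '281:53/2', '282:115/6', '283:48/5', '284:25/22', '285:19/23', '286:20/24', '287:14/24', '288:85/25', '289:290/31', '290:88/34', '291:24/63']
right 725 mean -0.0371 min -0.0407 max -0.0337 slope deg 0.44
front 904 mean 0.5377 min 0.534 max 0.541 slope deg -0.3
```

```bash
python3 - <<'E'
from rig import status, env
print(status.observe()['time_s'],status.observe()['ft_force']); print(env.close_job())
E
```

```text
21.7 [ 0.04960617 -0.28566645 -0.75887013]
the job is handed in; nothing more can be done
None
```

The tray is home in the corner. Its back edge lies flat against the riser and its end is against the side of the warmer. I handed the job in at 21.7 s with the gripper raised clear of everything.

**What I did:** I pushed the tray's front rim with two fingers until it squared up against the riser. Then I pushed its right end along the riser until it met the warmer, where the force rose from about 7 N to 21 N. A last push on the front rim at 16 N moved nothing further.

**Last checks:**
- **Fit:** In the wrist camera's depth readings the rim bead runs right up to the riser face (x about 775 mm) and to the warmer's side (y about 288.5 mm). There is no visible gap over the lengths I sampled.
- **Cups and surroundings:** All four cups are upright on the tray. The gripper touched only the tray, and nothing else looked moved in the pictures, though I did not measure the other objects again.

**What failed or disagreed:**
- **Reported tool tip:** It lay about 43 mm below the real fingertips with the fingers 60 mm open. My first push therefore passed over the rim without touching it. I measured the offset with both the wrist and side cameras and corrected for it.
- **Outline fits:** Late fits of the tray from the top and side cameras were unreliable because the arm blocked the view. I relied on the wrist depth and the contact forces instead.

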